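Start the clamp nut on the filter press

TASK

The big eight-sided clamp nut for the filter press is lying on its side on the bench. Stand it upright, start it on the press's threaded post (back it off until the thread drops in) and run it down until it is fully home, flat on the cover plate. Do not knock over the beaker, the flask, the bottle or the jar.

Things in the scene. Friction and masses are not known exactly. Their poses are not given: they have to be found in the camera images.
- nut: The clamp nut: plain aluminium eight-sided ring, 60 mm across flats (65 over corners), 40 mm tall along its axis, about 170 g. Starts lying on a flat, axis level. Origin at its very centre; own z = bore axis, own x and y square to flats (a flat every 45 degrees). Both ends are alike, either may go down. Stood leaning on its end's edge it falls upright from any lean under about 50 degrees.
- nut_bore (a point): Same point and axes as the nut's origin. The bore is 47 mm wide. Inside at mid height three lugs, on the nut's own +x side and 120 degrees either way, are its thread: 4 mm thick, 8 mm wide, reaching in to 16.2 mm from the axis. Fingers may cage the nut's flats with 1 or 2 mm of slack and turn it so; it then drops between them of its own weight.
- seat (a point): Centre of the top face of the press's cover plate: fixed round steel plate, 144 mm across, 45 mm above the bench; z up. A fixed upright steel post stands here: core 29 mm across, thread 41 mm across. Three-start right-hand thread, lead 34.5 mm (clockwise from above goes down). The nut must end flat on the plate, its centre then 20 mm above this point.
- crown (a point): Centre of the post's flat crown, 37.2 mm above the plate (the core goes on 20 mm higher, the last 10 mm tapering to 18 mm across); z up. A nut set over the post rests with its lugs on the crown, its centre about 2.7 mm above this point (7 if on a ridge). Three 45 degree gaps in the crown, 120 degrees apart, are the thread starts; the way they face is not reported and changes every time. Reported axes are those of the plate.
- press: The fixed filter press, origin under its centre on the bench. Backed off anticlockwise by at most a third of a turn, the nut falls 8 to 10 mm into the crown's gaps; a wall then stops it going further anticlockwise. Clockwise on the crown it catches on a 4 mm ridge beside each gap. From the gaps, 90 to 115 degrees clockwise bring it flat on the plate, up to 31 more make it tight. Play: 3 mm in height, 2 mm sideways.
- collar: A plain round aluminium spacer, 66 mm outside, 48 mm bore, 38 mm tall, smooth inside, standing on its end; not needed. It and the nut may swap places, one left and one right of the press; the bench there, 0.5 m from the robot, is otherwise clear. Origin at the centre of its underside.
- beaker: Glass beaker, 72 mm across the rim, 95 mm tall, standing beyond the press; z axis up, origin under its centre.
- flask: Conical glass flask, 84 mm across, 125 mm tall, standing beyond the press; z axis up, origin under its centre.
- bottle: Clear bottle, 64 mm across, 160 mm tall, at the right; z axis up, origin under its centre.
- jar: White jar with a red cap, 66 mm across, 80 mm tall, at the left near the robot; z axis up, origin under its centre.
There are look-alikes about, which are no part of the job. Leave any green or yellow look-alike of the nut alone.

How it is judged:
At the end, for the whole second after the job is handed in: The nut is on the post, flat on the cover plate: its centre within 5 mm of the post's axis and less than 21.8 mm above the plate (20 mm is fully down), its axis within 4 degrees of upright, at rest and released (horizontal distance between nut and seat below 0.005 m and z of nut in the frame of seat between 0.0175 and 0.0218 m and angle between the z axis of nut and the z axis of seat, either way round below 0.07 rad and linear speed of nut below 0.02 m/s and angular speed of nut below 0.1 rad/s); the robot touches nothing.
It fails at once if the beaker is knocked over (angle between beaker's own z axis and vertical above 0.6 rad).
It fails at once if the flask is knocked over (angle between flask's own z axis and vertical above 0.6 rad).
It fails at once if the bottle is knocked over (angle between bottle's own z axis and vertical above 0.6 rad).
It fails at once if the jar is knocked over (angle between jar's own z axis and vertical above 0.6 rad).
It also fails if it takes over 64 s, if anything falls off the work surface, if the arm or the gripper's body presses on something with over 40 N, if the wrist force passes 120 N, or if a joint passes its speed limit or range.

ROBOT

A 6-joint arm with a two-finger parallel gripper is mounted at the origin on the work surface. World frame = base frame: x ahead of the robot, y to its left, z up, the work surface at z = 0. Lengths are in m, angles in rad, forces in N, time in s.
With the tool pointing down it reaches from about 0.35 to 0.975 m from the base axis. Payload 4.9 kg.
Tool frame: the origin (TCP) lies on the centre line of the jaws, within the pads' length; the fingertips stand 8 mm ahead of it and the grasp point (between the pads) lies 11 mm behind it; z points along the fingers, y is the direction in which the jaws open and shut (so a half turn about z gives the same grasp; the last joint's range is limited). The gripper opens to 85 mm and grips with 20 to 120 N. Pads are 22 mm wide; open, the fingers measure 114 mm over their backs; the gripper's body (76 mm by 85 mm) begins 54 mm behind the grasp point. The pads swing forward as they close: fully open they stand 13 mm farther back than shut.
Start: joints at [-1.25, 0.053, 1.613, -0, 1.476, -0.119], TCP at [0.266, -0.566, 0.239] pointing down, gripper open.
Joint ranges: [-3.01, 3.01], [-1.01, 2.22], [0.06, 2.58], [-1.02, 4.17], [0.09, 2.62], [-3.14, 3.14]. Speed limits (rad/s): [2.57, 2.57, 3.14, 3.14, 3.14, 3.14].

INTERFACE

Orientations are given as a rotation vector (axis times angle).
In Python, from station import get_obs, get_image, calibration, finish_job gives the robot as it stands. The module is installed in compiled form; this text tells all that it offers.
- The arm moves only by the shell command python3 -m jog 'ROWS' [FORCE]. ROWS is JSON, a list of rows, each a list of 7 numbers: the shift along the tool's x, y, z in cm, then the turn, a rotation vector about the tool's x, y, z in rad, then the closure in counts, from 0 (fully open) to 255 (shut). In form: [[dx, dy, dz, ax, ay, az, jaw], ...]. A call has 1 to 8 rows; each row is the pose to reach, as a shift and turn from the pose measured when the call began, along the tool's axes at that moment; what a row does not reach only later rows make up. A row lasts 1/12 s, in which the tool goes at most 41.7 mm and 7.16 degrees, less where a joint would pass 70% of its speed; a pose out of reach is approached as far as the arm can. A call with a gripper value outside its range is refused whole. The fingers move at their own pace and stop on an object; FORCE is the grip in N (left out, the last holds). Time passes only in rows, so rows that repeat a pose let the fingers close. It gives the time, the measured TCP pose, the force and the opening at its end, in the units of the state.
- get_obs(): the state, without advancing time (a new reading comes with each control period).
- get_image(name): name is "scene" or "top" or "wrist"; returns the picture (400x640x3 uint8, red, green, blue); there is no depth.
- calibration(name): a dict with "vfov" (degrees; the focal length in pixels is half the picture's height over the tangent of half this angle, whatever the lens; pixels are square), "cx", "cy" (the principal point, pixels), "R" (3x3) and "t" (3): a world point X has camera coordinates R X + t. Camera axes: x right, y down, z forward; pixel columns grow to the right and rows downward; lengths in m; the calibration is good to about 2 mm. The wrist camera is an equidistant fisheye: a pixel r from the principal point sees the ray r / f radians off the axis. A picture is of the moment at which its call begins: read the wrist's pose just before it. calibration takes no time and is no camera call; for the wrist camera it gives the pose at the moment of the call.
- finish_job(): hands the job in, once; it reports no verdict.
The state is a dict: "t": time; "q": joint angles; "dq": joint speeds; "effort": joint torques, N m; "tool_pos": TCP position; "tool_rot": TCP orientation; "contact_force": force on the tool from outside, world axes, zero at the start; "wrist_torque": the same for the moment, N m; "opening": finger opening in m.
Only numpy, scipy, OpenCV 4.12 (cv2) and the standard library are available. Lean on these libraries where they do the work, as an engineer would, in place of code of your own. Each camera call takes 0.05 s, during which the arm holds its last target. There are 200 camera calls.

## Working session

There is one attempt and no reset: what is moved stays moved. The work goes in short steps, Python scripts to look and compute and a shell command to move; the robot and the scene stay as the last step left them, time stands still between calls to the robot, and variables do not carry over. Pictures are saved under pics/ and viewed, about 8 in all and at most 12, crops included, and the job is handed in when it is done.

```bash
mkdir -p pics; cat > h.py <<'E'
import numpy as np, cv2
from station import get_obs,get_image,calibration
from scipy.spatial.transform import Rotation as Rn
def snap(n,f):
    c=calibration(n); im=get_image(n); cv2.imwrite('pics/'+f+'.png',im[:,:,::-1]); np.save('pics/'+f+'.npy',im)
    import pickle; pickle.dump(c,open('pics/'+f+'.pkl','wb')); return im,c
def load(f):
    import pickle; return np.load('pics/'+f+'.npy'),pickle.load(open('pics/'+f+'.pkl','rb'))
def ray(c,u,v,fish=False):
    f=200/np.tan(np.radians(c['vfov']/2)); R=np.array(c['R']);t=np.array(c['t'])
    a,b=u-c['cx'],v-c['cy']
    if fish:
        r=np.hypot(a,b)+1e-9; th=r/f; d=np.array([a/r*np.sin(th),b/r*np.sin(th),np.cos(th)])
    else: d=np.array([a/f,b/f,1.])
    return -R.T@t, R.T@d
def onz(c,u,v,z,fish=False):
    o,d=ray(c,u,v,fish); return o+d*(z-o[2])/d[2]
def proj(c,X,fish=False):
    f=200/np.tan(np.radians(c['vfov']/2)); p=np.array(c['R'])@X+np.array(c['t'])
    if fish:
        r=np.hypot(p[0],p[1])+1e-12; th=np.arctan2(r,p[2]); return c['cx']+f*th*p[0]/r,c['cy']+f*th*p[1]/r
    return c['cx']+f*p[0]/p[2],c['cy']+f*p[1]/p[2]
E
python3 - <<'E'
from h import *
a,c=snap('scene','s0'); b,d=snap('top','t0')
cv2.imwrite('pics/st.png',np.vstack([a,b])[:,:,::-1][:, :][:800])
cv2.imwrite('pics/st.png',cv2.resize(np.vstack([a,b])[:,:,::-1],(480,600),interpolation=cv2.INTER_AREA))
for k in (c,d): print(k['vfov'],k['cx'],k['cy'],-np.array(k['R']).T@k['t'],np.array(k['R'])[2])
print(get_obs())
E
```

```text
47.87047615779503 315.2656839611023 208.83301561061813 [1.51218613 0.22983052 1.04101689] [-0.69046278 -0.1853582  -0.69921634]
42.27330947628279 308.35163790631816 208.74225583912303 [ 0.37475905 -0.03449096  1.5046197 ] [ 0.12643744  0.02037747 -0.99176526]
{'t': 0.1, 'q': array([-1.24998669e+00,  5.33015493e-02,  1.61417122e+00, -1.35445603e-05,
        1.47599282e+00, -1.19026594e-01]), 'dq': array([-7.14522059e-04, -3.64818401e-03, -2.73989136e-03, -9.72586212e-04,
        6.56972531e-04,  1.08654691e-05]), 'effort': array([ 4.24321051e-04, -3.94903636e+01, -3.71362031e+01, -1.12579526e-04,
        3.93318624e-03, -2.46785299e-05]), 'tool_pos': array([ 0.26592584, -0.56499303,  0.23817062]), 'tool_rot': array([-3.06411072e+00, -6.84933304e-01,  3.17202872e-04]), 'contact_force': array([0.57784848, 0.70428168, 0.10653365]), 'wrist_torque': array([ 0.01228843, -0.00024016, -0.06771705]), 'opening': 0.08550780275314336}
```

View pics/t0.png

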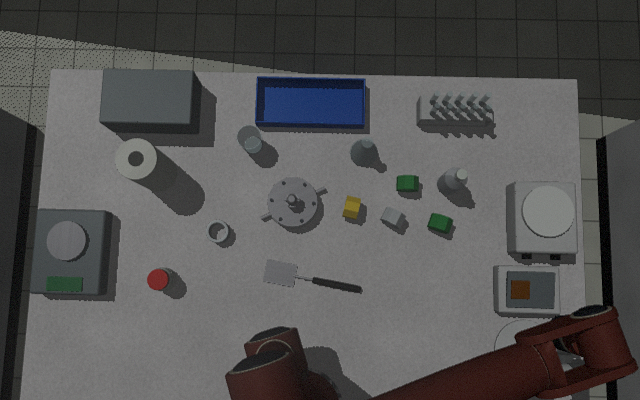

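View pics/s0.png

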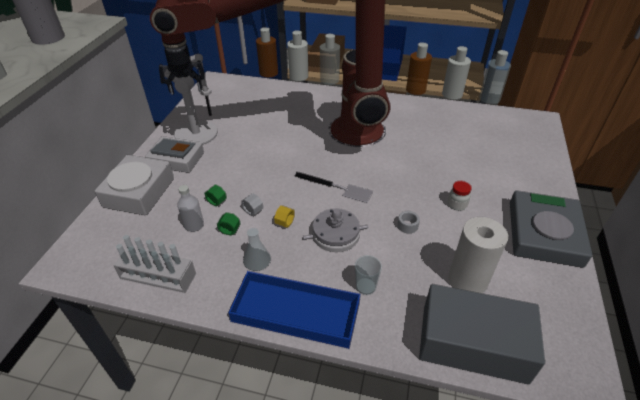

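Candidates for the nut: the grey block at top (393,216) / scene (252,204). Look-alikes are yellow (352,207), green (407,183) and (440,223), plus the round collar standing at (218,232). The grey eight-sided ring lying on its side is my choice. I'll check it in a close crop.

```bash
python3 - <<'E'
from h import *
a,c=load('s0'); b,d=load('t0')
A=cv2.resize(a[180:260,210:370],None,fx=5,fy=5,interpolation=cv2.INTER_CUBIC)
B=cv2.resize(b[165:245,260:420],None,fx=5,fy=5,interpolation=cv2.INTER_CUBIC)
B=B[:300+100];A=A[:400]
cv2.imwrite('pics/c1.png',cv2.resize(np.vstack([A,B])[:,:,::-1],None,fx=.74,fy=.74,interpolation=cv2.INTER_AREA))
print('nut',onz(d,393,216,.04),onz(c,252,204,.03)); print('press',onz(d,293,203,.045),onz(c,335,230,.045))
print('collar',onz(d,218,232,.02));print('yellow',onz(d,352,207,.03))
print('postTop',onz(d,291,199,.1))
E
```

```text
nut [ 0.54684912 -0.24546565  0.04      ] [ 0.54073064 -0.24371559  0.03      ]
press [0.5762174  0.03970763 0.045     ] [0.60295861 0.04624647 0.045     ]
collar [0.48972412 0.2548118  0.02      ]
yellow [ 0.57100156 -0.12935374  0.03      ]
postTop [0.57957032 0.04275492 0.1       ]
```

View pics/c1.png

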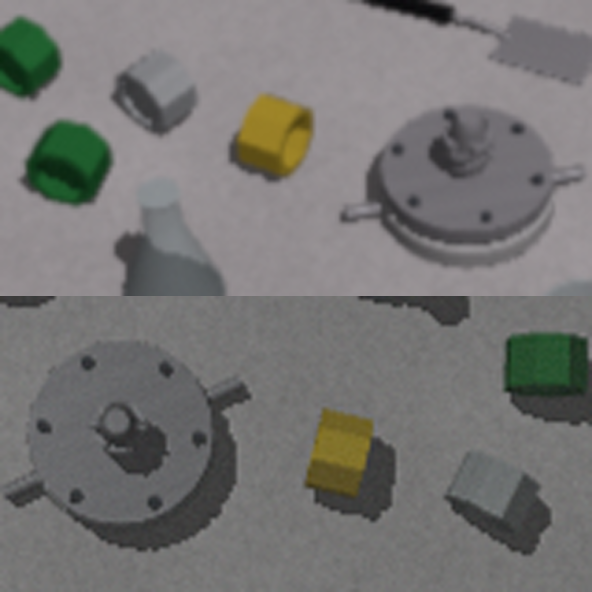

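Crop confirms the choice: the plain aluminium ring is at top px (393,216), open end facing away from the robot and to the right, axis roughly at -32°. I'll move the wrist camera over it.

```bash
cat >> h.py <<'E'
def down(yaw,tilt=0,):  # y axis at yaw, z down, tilt deg: fingers point outward along x-perp a=yaw-90
    y=np.array([np.cos(np.radians(yaw)),np.sin(np.radians(yaw)),0]); a=np.array([y[1],-y[0],0])
    t=np.radians(tilt); z=np.sin(t)*a-np.cos(t)*np.array([0,0,1.]); return np.c_[np.cross(y,z),y,z]
def plan(pos,R,o=None):
    o=o or get_obs(); R0=Rn.from_rotvec(o['tool_rot']).as_matrix()
    d=R0.T@(np.array(pos)-o['tool_pos'])*100; r=Rn.from_matrix(R0.T@R).as_rotvec()
    print('t%.2f'%o['t'],'shift cm',d.round(2),'turn',r.round(3),np.degrees(np.linalg.norm(r)).round(1),'deg q',o['q'].round(2))
E
python3 - <<'E'
from h import *
c=calibration('wrist'); print(c['vfov'],c['cx'],c['cy']); o=get_obs(); R0=Rn.from_rotvec(o['tool_rot']).as_matrix()
R=np.array(c['R']);print('cam in tool',R0.T@(-R.T@c['t']-o['tool_pos']),'fwd',R0.T@R[2],'right',R0.T@R[0])
plan([.50,-.22,.25],down(58))
_,d=load('t0'); print('bottle',onz(d,453,183,.1),'jar',onz(d,158,280,.08),'g1',onz(d,407,183,.03),'g2',onz(d,440,223,.03))
E
```

```text
65.70646984690485 320.5837538191022 195.7128903434761
cam in tool [ 0.07023816 -0.00013914 -0.1348367 ] fwd [-2.74818927e-01 -9.23075676e-05  9.61495995e-01] right [-6.43006989e-04  9.99999789e-01 -8.77829372e-05]
t0.10 shift cm [ 35.87 -21.25  -1.14] turn [-1.000e-03 -2.000e-03 -2.143e+00] 122.8 deg q [-1.25  0.05  1.61 -0.    1.48 -0.12]
bottle [ 0.63511081 -0.40021271  0.1       ] jar [0.34892705 0.40150249 0.08      ] g1 [ 0.64482333 -0.28647467  0.03      ] g2 [ 0.53138432 -0.3806752   0.03      ]
```

```bash
python3 -m jog '[[9,-5.3,-1.1,0,0,-0.27,0],[18,-10.6,-1.1,0,0,-0.54,0],[27,-16,-1.1,0,0,-0.8,0],[35.9,-21.2,-1.1,0,0,-1.0,0],[35.9,-21.2,-1.1,0,0,-1.0,0],[35.9,-21.2,-1.1,0,0,-1.0,0],[35.9,-21.2,-1.1,0,0,-1.0,0],[35.9,-21.2,-1.1,0,0,-1.0,0]]'; python3 -c "
from h import *
plan([.50,-.22,.25],down(58))"
```

```text
t: 0.77
tool_pos: [0.4537, -0.2879, 0.2481]
tool_rot: [-2.354, -2.077, -0.001]
contact_force: [0.6, 0.1, -0.2]
opening: 0.0851
t0.77 shift cm [ 7.31  3.75 -0.18] turn [ 0.    -0.002 -1.137] 65.2 deg q [-0.7  -0.16  1.8   0.    1.5  -0.58]
```

```bash
python3 -m jog '[[3,1.5,0,0,0,-0.12,0],[5,3,0,0,0,-0.24,0],[7.3,3.7,0,0,0,-0.36,0],[7.3,3.7,0,0,0,-0.48,0],[7.3,3.7,0,0,0,-0.6,0],[7.3,3.7,0,0,0,-0.72,0],[7.3,3.7,0,0,0,-0.84,0],[7.3,3.7,0,0,0,-0.96,0]]';python3 -m jog '[[0,0,0,0,0,-0.12,0],[0,0,0,0,0,-0.18,0],[0,0,0,0,0,-0.18,0]]'; python3 -c "
from h import *
a,c=snap('wrist','w1'); plan([.50,-.22,.25],down(58))
u,v=proj(c,np.array([.545,-.245,.03]),True);print(u,v)"
```

```text
t: 1.43
tool_pos: [0.4993, -0.2198, 0.2476]
tool_rot: [-1.12, -2.932, -0.003]
contact_force: [-0.2, -0.1, 0.4]
opening: 0.0856
t: 1.68
tool_pos: [0.499, -0.2196, 0.2469]
tool_rot: [-0.85, -3.021, -0.004]
contact_force: [0.6, 0.6, 0.4]
opening: 0.0856
t1.73 shift cm [-0.1   0.02 -0.3 ] turn [ 0.001 -0.004  0.007] 0.5 deg q [-0.55 -0.14  1.79  0.    1.5  -1.57]
321.8528770022218 213.59937018356317
```

View pics/w1.png

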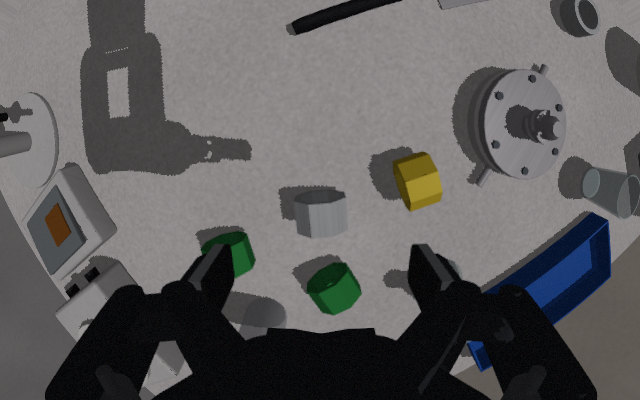

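```bash
python3 - <<'E'
from h import *
a,c=load('w1')
A=a[180:250,280:365]; A=cv2.resize(A,None,fx=7,fy=7,interpolation=cv2.INTER_CUBIC)
A=np.clip((A.astype(float)-60)*1.8,0,255).astype(np.uint8)
cv2.imwrite('pics/c2.png',A[:,:,::-1])
E
```

```text
(no output)
```

View pics/c2.png

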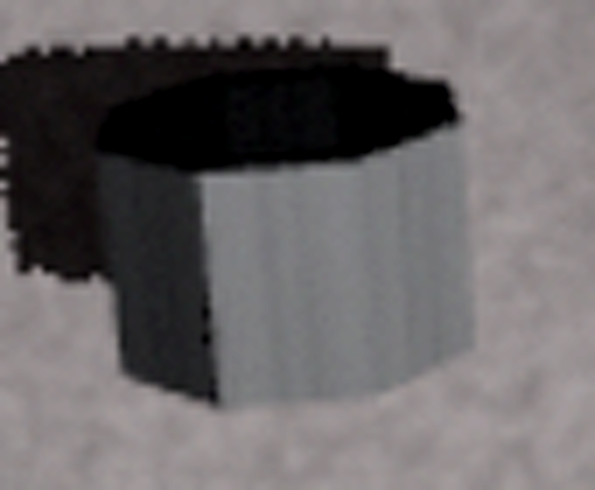

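```bash
python3 - <<'E'
from h import *
a,c=load('w1')
P=[onz(c,280+x/7,180+y/7,.06,True) for x,y in [(203,172),(218,405),(365,157),(382,388)]]
for p in P: print(p.round(4))
for i,j in((0,1),(2,3),(0,2),(1,3)):
    d=P[j]-P[i]; print(i,j,np.linalg.norm(d).round(4),np.degrees(np.arctan2(d[1],d[0])).round(1))
m=np.mean(P,0);print('centre',m)
Q=[onz(c,280+x/7,180+y/7,.0425,True) for x,y in [(97,150),(122,372),(468,120),(473,347)]]
for p in Q: print(p.round(4))
# press from wrist: crown/plate
print('plate',onz(c,525,123,.045,True),'tip',onz(c,549,126,.102,True))
E
```

```text
[ 0.5199 -0.2463  0.06  ]
[ 0.5546 -0.2652  0.06  ]
[ 0.5309 -0.2235  0.06  ]
[ 0.5659 -0.2411  0.06  ]
0 1 0.0395 -28.7
2 3 0.0391 -26.8
0 2 0.0253 64.0
1 3 0.0266 64.9
centre [ 0.54280867 -0.24402366  0.06      ]
[ 0.5119 -0.2625  0.0425]
[ 0.5472 -0.2804  0.0425]
[ 0.5393 -0.2081  0.0425]
[ 0.5743 -0.2273  0.0425]
plate [0.57498478 0.03728536 0.045     ] tip [0.57094201 0.03118832 0.102     ]
```

```bash
python3 -c "
from h import *
plan([.543,-.2445,.015],down(62.5))"
```

```text
t1.73 shift cm [-5.14  0.15 23.18] turn [ 0.001 -0.004 -0.071] 4.1 deg q [-0.55 -0.14  1.79  0.    1.5  -1.57]
```

```bash
python3 -m jog '[[-3,0.1,3,0,0,-0.07,0],[-5.1,0.15,6,0,0,-0.07,0],[-5.1,0.15,9,0,0,-0.07,0],[-5.1,0.15,12,0,0,-0.07,0],[-5.1,0.15,14,0,0,-0.07,0],[-5.1,0.15,15,0,0,-0.07,0],[-5.1,0.15,15,0,0,-0.07,0]]' 40; python3 -c "
from h import *
snap('wrist','w2');plan([.543,-.2445,.015],down(62.5))
"
```

```text
t: 2.32
tool_pos: [0.541, -0.2434, 0.0934]
tool_rot: [-0.748, -3.042, -0.007]
contact_force: [-0.6, 0.5, -0.4]
opening: 0.085
t2.37 shift cm [-0.13 -0.01  8.08] turn [ 0.002 -0.006 -0.002] 0.4 deg q [-0.55  0.12  1.8   0.    1.24 -1.64]
```

View pics/w2.png

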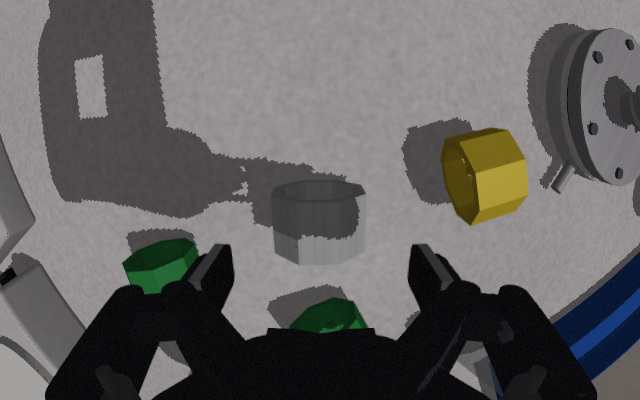

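```bash
python3 -m jog '[[-0.1,0,3,0,0,0,0],[-0.1,0,6,0,0,0,0],[-0.1,0,8,0,0,0,0],[-0.1,0,8,0,0,0,0]]' 40;python3 -m jog '[[0,0,0,0,0,0,100],[0,0,0,0,0,0,160],[0,0,0,0,0,0,160],[0,0,0,0,0,0,160],[0,0,0,0,0,0,160],[0,0,0,0,0,0,160]]' 40
```

```text
t: 2.7
tool_pos: [0.541, -0.2432, 0.0132]
tool_rot: [-0.748, -3.04, -0.007]
contact_force: [-0.3, 0.7, -0.6]
opening: 0.0854
t: 3.2
tool_pos: [0.5429, -0.2443, 0.0161]
tool_rot: [-0.749, -3.045, -0.005]
contact_force: [-0.7, 0.3, 7.5]
opening: 0.0596
```

```bash
python3 -c "
from h import *
for z in (.15,.034): 
  R=down(62.5,52); plan(np.array([.50,-.222,z])+.0139*R[:,2],R)"
```

```text
t3.20 shift cm [ 3.820e+00  1.000e-02 -1.251e+01] turn [ 0.    -0.914 -0.003] 52.4 deg q [-0.55  0.23  1.82  0.    1.1  -1.64]
t3.20 shift cm [ 3.75 -0.01 -0.91] turn [ 0.    -0.914 -0.003] 52.4 deg q [-0.55  0.23  1.82  0.    1.1  -1.64]
```

```bash
python3 -m jog '[[0,0,-4,0,0,0,160],[1,0,-8,0,-0.1,0,160],[2.5,0,-12,0,-0.22,0,160],[3.8,0,-12.5,0,-0.34,0,160],[3.8,0,-12.5,0,-0.46,0,160],[3.8,0,-12.5,0,-0.58,0,160],[3.8,0,-12.5,0,-0.7,0,160],[3.8,0,-12.5,0,-0.82,0,160]]'; python3 -c "
from h import *
R=down(62.5,52); plan(np.array([.50,-.222,.12])+.0139*R[:,2],R);  plan(np.array([.50,-.222,.036])+.0139*R[:,2],R)
snap('scene','s2'); a,c=load('s2'); print(get_obs()['opening'],proj(c,[.5,-.222,.12]))
cv2.imwrite('pics/s2c.png',cv2.resize(a[60:260,140:400][:,:,::-1],None,fx=2.5,fy=2.5))"
```

```text
t: 3.87
tool_pos: [0.5095, -0.2272, 0.1426]
tool_rot: [0.558, 2.265, -0.241]
contact_force: [-0.1, 1.1, -1.8]
opening: 0.0597
t3.87 shift cm [2.27 0.02 2.13] turn [-0.002 -0.087 -0.003] 5.0 deg q [-0.59 -0.47  2.37  0.2   0.43 -1.82]
t3.87 shift cm [8.42 0.01 7.86] turn [-0.002 -0.087 -0.003] 5.0 deg q [-0.59 -0.47  2.37  0.2   0.43 -1.82]
0.05966268700652615 (np.float64(259.7805497119283), np.float64(175.94342736513065))
```

View pics/s2c.png

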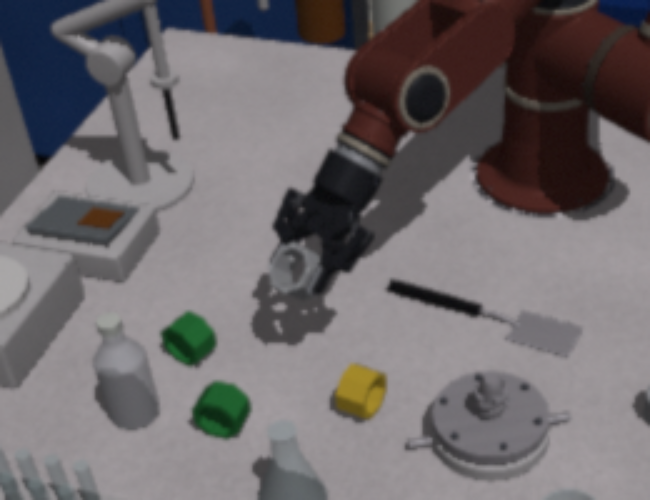

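```bash
python3 -c "
from h import *
R=down(62.5,48); plan(np.array([.51,-.227,.05])+.0139*R[:,2],R);  plan(np.array([.51,-.227,.036])+.0139*R[:,2],R)"
```

```text
t3.92 shift cm [ 5.7  -0.05  7.61] turn [-0.    -0.026 -0.003] 1.5 deg q [-0.59 -0.47  2.39  0.2   0.42 -1.83]
t3.92 shift cm [ 6.72 -0.05  8.58] turn [-0.    -0.026 -0.003] 1.5 deg q [-0.59 -0.47  2.39  0.2   0.42 -1.83]
```

```bash
python3 -m jog '[[2,0,2.6,0,-0.02,0,160],[4,0,5.2,0,-0.02,0,160],[5.7,0,7.6,0,-0.02,0,160],[6.2,0,8.1,0,-0.02,0,160],[6.7,0,8.6,0,-0.02,0,160],[6.7,0,8.6,0,-0.02,0,160]]'; python3 -c "
from h import *
R=down(62.5,48);   plan(np.array([.51,-.227,.035])+.0139*R[:,2],R)"
```

```text
t: 4.42
tool_pos: [0.5202, -0.2309, 0.0255]
tool_rot: [0.556, 2.257, -0.238]
contact_force: [-0.2, 0.2, -0.8]
opening: 0.0594
t4.42 shift cm [ 0.02 -0.12 -0.05] turn [ 0.002 -0.009 -0.004] 0.6 deg q [-0.59 -0.14  2.37  0.79  0.12 -2.43]
```

```bash
python3 -m jog '[[0,0,0,0,0,0,0],[0,0,0,0,0,0,0],[0,0,0,0,0,0,0],[0,0,0,0,0,0,0],[0,0,0,0,0,0,0]]'; python3 -m jog '[[0,0,-2,0,0,0,0],[0,0,-4,0,0,0,0],[0,0,-6,0,0,0,0],[0,0,-8,0,0,0,0],[0,0,-10,0,0,0,0]]'; python3 -c "
from h import *
a,c=snap('scene','s3'); plan([.46,-.21,.2],down(62.5)); x,y=map(int,proj(c,[.5,-.222,.02])); print(x,y)
cv2.imwrite('pics/s3c.png',cv2.resize(a[y-60:y+60,x-80:x+80][:,:,::-1],None,fx=4,fy=4))"
```

```text
t: 4.83
tool_pos: [0.5205, -0.2311, 0.0262]
tool_rot: [0.555, 2.256, -0.239]
contact_force: [-0.1, 0.2, 0.0]
opening: 0.0856
t: 5.25
tool_pos: [0.4542, -0.1969, 0.0939]
tool_rot: [0.556, 2.257, -0.239]
contact_force: [-0.6, -0.1, 0.5]
opening: 0.0854
t5.30 shift cm [-8.24 -0.86 -6.  ] turn [ 0.003  0.838 -0.002] 48.0 deg q [-0.62 -0.64  2.56  0.27  0.4  -1.91]
262 199
```

View pics/s3c.png

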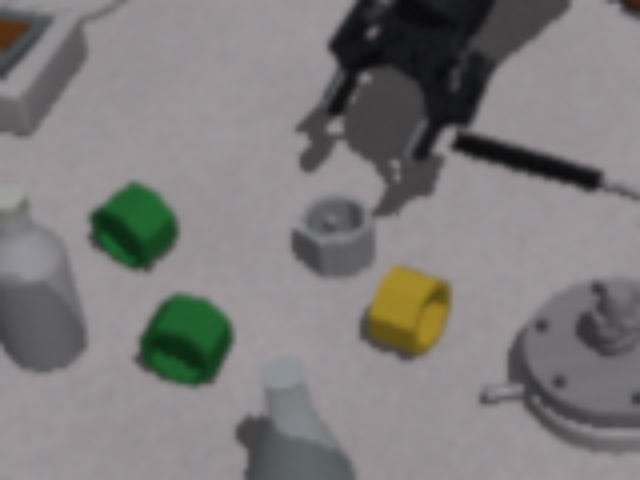

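```bash
python3 -m jog '[[-2,0,-1,0,0.1,0,0],[-5,0,-4,0,0.22,0,0],[-8,-0.8,-7,0,0.34,0,0],[-12,-0.8,-9,0,0.46,0,0],[-13,-0.8,-9,0,0.58,0,0],[-13,-0.8,-9,0,0.7,0,0],[-13,-0.8,-9,0,0.82,0,0],[-13,-0.8,-9,0,0.84,0,0]]'; python3 -c "
from h import *
plan([.5,-.2,.23],down(17.5))"
```

```text
t: 5.97
tool_pos: [0.471, -0.2154, 0.2563]
tool_rot: [-0.746, -3.048, -0.007]
contact_force: [-1.2, 1.2, -0.2]
opening: 0.0853
t5.97 shift cm [-1.87  2.7   2.63] turn [ 0.001 -0.006  0.785] 45.0 deg q [-0.57 -0.21  1.84  0.    1.52 -1.66]
```

```bash
python3 -m jog '[[-1.9,2.7,1.5,0,0,0.12,0],[-1.9,2.7,2.6,0,0,0.24,0],[-1.9,2.7,2.6,0,0,0.36,0],[-1.9,2.7,2.6,0,0,0.48,0],[-1.9,2.7,2.6,0,0,0.6,0],[-1.9,2.7,2.6,0,0,0.72,0],[-1.9,2.7,2.6,0,0,0.785,0],[-1.9,2.7,2.6,0,0,0.785,0]]'; python3 -c "
from h import *
a,c=snap('wrist','w4'); plan([.5,-.2,.23],down(17.5)); x,y=map(int,proj(c,np.array([.505,-.226,.04]),True)); print(x,y)
x0,y0=max(0,x-60),max(0,y-45); print(x0,y0)
A=cv2.resize(a[y0:y0+90,x0:x0+120],None,fx=6,fy=6,interpolation=cv2.INTER_CUBIC); cv2.imwrite('pics/w4c.png',np.clip((A[:,:,::-1].astype(float)-40)*1.6,0,255))
p=onz(c,549,126,.102,True)"
```

```text
t: 6.63
tool_pos: [0.5005, -0.2002, 0.2298]
tool_rot: [-1.855, -2.528, -0.004]
contact_force: [-0.8, 0.9, 0.4]
opening: 0.0855
t6.68 shift cm [ 0.03 -0.04 -0.02] turn [-0.001 -0.006  0.002] 0.4 deg q [-0.52 -0.14  1.82  0.    1.47 -0.83]
317 199
257 154[ WARN:0@1.533] global loadsave.cpp:1063 imwrite_ Unsupported depth image for selected encoder is fallbacked to CV_8U.
```

View pics/w4c.png

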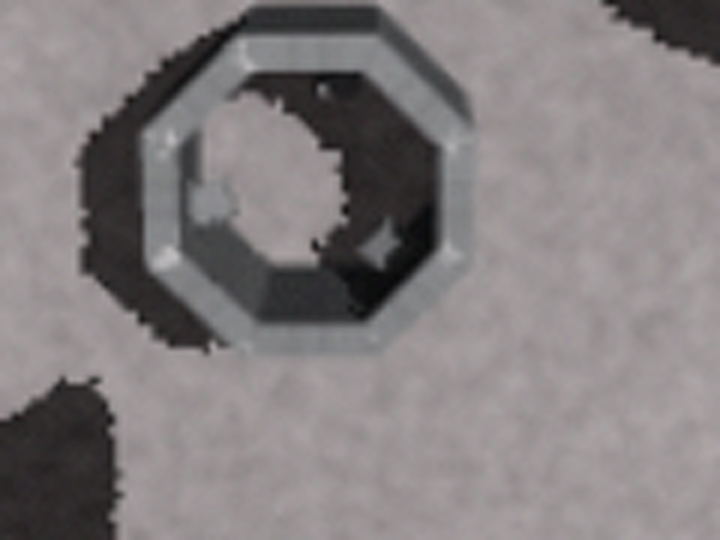

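```bash
python3 -c "
from h import *
a,c=load('w4')
p=onz(c,257+308/6,154+194/6,.04,True);print(p)
for e in((143,200),(473,200),(308,33),(308,355)): print(onz(c,257+e[0]/6,154+e[1]/6,.04,True))
L=onz(c,257+143/6,154+135/6,.04,True)-onz(c,257+143/6,154+250/6,.04,True)
T=onz(c,257+380/6,154+33/6,.04,True)-onz(c,257+250/6,154+33/6,.04,True);print(np.degrees(np.arctan2(T[1],T[0])))
plan([p[0],p[1],.018],down(17.5))"
```

```text
[ 0.49144306 -0.21473759  0.04      ]
[ 0.46314952 -0.22474409  0.04      ]
[ 0.52016485 -0.20688224  0.04      ]
[ 0.48290217 -0.186666    0.04      ]
[ 0.50029422 -0.24406261  0.04      ]
17.27097672269333
t6.68 shift cm [-1.25 -1.27 21.18] turn [-0.001 -0.006  0.002] 0.4 deg q [-0.52 -0.14  1.82  0.    1.47 -0.83]
```

```bash
python3 -m jog '[[-1.2,-1.3,3,0,0,0,0],[-1.2,-1.3,7,0,0,0,0],[-1.2,-1.3,11,0,0,0,0],[-1.2,-1.3,15,0,0,0,0],[-1.2,-1.3,18,0,0,0,0],[-1.2,-1.3,21.2,0,0,0,0],[-1.2,-1.3,21.2,0,0,0,0]]';python3 -m jog '[[0,0,0,0,0,0,100],[0,0,0,0,0,0,160],[0,0,0,0,0,0,160],[0,0,0,0,0,0,160],[0,0,0,0,0,0,160],[0,0,0,0,0,0,160]]' 40
python3 -m jog '[[0,0,-4,0,0,0,160],[0,0,-8,0,0,0,160],[0,0,-12,0,0,0,160],[0,0,-16,0,0,0,160],[0,0,-20,0,0,0,160],[0,0,-20,0,0,0,160]]'
```

```text
t: 7.27
tool_pos: [0.4859, -0.2113, 0.0104]
tool_rot: [-1.842, -2.521, -0.002]
contact_force: [-1.8, 1.2, -0.5]
opening: 0.0852
t: 7.77
tool_pos: [0.4867, -0.2118, 0.0117]
tool_rot: [-1.843, -2.523, -0.003]
contact_force: [-0.1, 0.2, 2.9]
opening: 0.0597
t: 8.27
tool_pos: [0.4935, -0.2167, 0.2231]
tool_rot: [1.852, 2.536, 0.005]
contact_force: [1.0, -1.0, -0.0]
opening: 0.0591
```

```bash
python3 -c "
from h import *
plan([.594,-.02,.26],down(17.5))"
```

```text
t8.27 shift cm [15.69 15.57 -3.63] turn [ 0.003 -0.001  0.004] 0.3 deg q [-0.55 -0.14  1.83  0.    1.45 -0.86]
```

```bash
python3 -m jog '[[2,2,-3,0,0,0,160],[5,5,-3.6,0,0,0,160],[8,8,-3.6,0,0,0,160],[11,11,-3.6,0,0,0,160],[13.5,13.5,-3.6,0,0,0,160],[15.7,15.6,-3.6,0,0,0,160],[15.7,15.6,-3.6,0,0,0,160],[15.7,15.6,-3.6,0,0,0,160]]'; python3 -c "
from h import *
a,c=snap('wrist','w5');o=get_obs();print(o['tool_pos'],o['q'].round(2));  snap('top','t5')
print(proj(c,np.array([.576,.038,.045]),True))
A=cv2.resize(a[60:330,160:500],None,fx=2.2,fy=2.2,interpolation=cv2.INTER_CUBIC); cv2.imwrite('pics/w5c.png',A[:,:,::-1])"
```

```text
t: 8.93
tool_pos: [0.5945, -0.0181, 0.2595]
tool_rot: [1.848, 2.539, 0.004]
contact_force: [-0.8, -0.4, -2.1]
opening: 0.0593
[ 0.59417634 -0.019271    0.25945584] [-0.16 -0.03  1.66  0.    1.51 -0.47]
(np.float64(319.2283534498281), np.float64(119.18910134985084))
```

View pics/w5c.png

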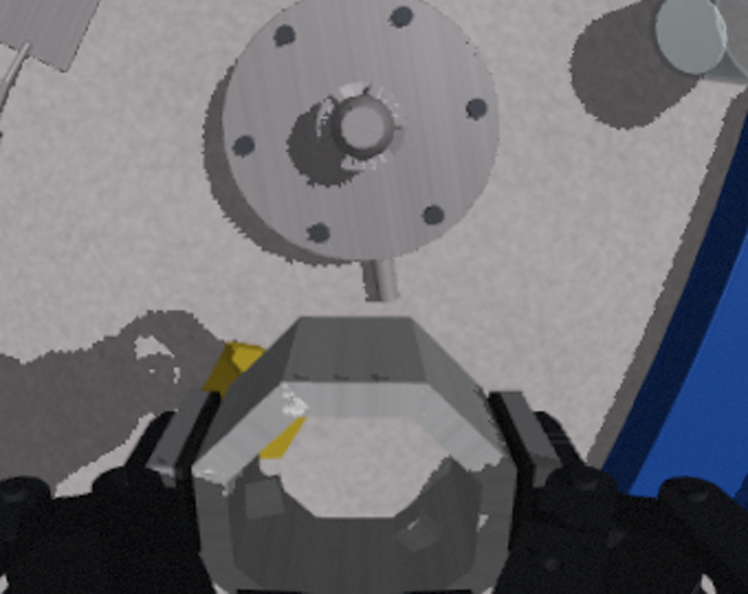

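```bash
python3 -c "
from h import *
a,c=load('w5');o=get_obs();R0=Rn.from_rotvec(o['tool_rot']).as_matrix();tp=o['tool_pos']
g=lambda x,y:(160+x/2.2,60+y/2.2)
print('tip',onz(c,*g(362,127),.102,True),'plate',onz(c,*g(359.5,125.7),.045,True))
for e in((300,383),(430,383)): print('edge',R0.T@(onz(c,*g(*e),tp[2]+.0283,True)-tp))
for e in((195,480),(517,480)): print('side',R0.T@(onz(c,*g(*e),tp[2]+.0283,True)-tp))
for e in((302,319),(412,319)): print('bot',R0.T@(onz(c,*g(*e),tp[2]-.0117,True)-tp))
E=c
b,d=load('t5'); print('top cam', onz(d,293,203,.045))
h=cv2.cvtColor(b,cv2.COLOR_RGB2GRAY)
"
```

```text
tip [0.579821   0.04254768 0.102     ] plate [0.57973166 0.04163911 0.045     ]
edge [ 0.02629025 -0.00762936 -0.02830393]
edge [ 0.02628425  0.01448515 -0.02824517]
side [ 0.00640498 -0.02768897 -0.02836967]
side [ 0.00639464  0.03173153 -0.02821179]
bot [ 0.02494575 -0.01014784  0.01168869]
bot [0.02498333 0.01473381 0.01175483]
top cam [0.5762174  0.03970763 0.045     ]
```

```bash
python3 -c "
from h import *
plan([.5768,.0454,.14],down(17.5))"
```

```text
t9.03 shift cm [ 6.75  0.32 11.95] turn [ 0.003 -0.001  0.004] 0.3 deg q [-0.16 -0.03  1.66  0.    1.51 -0.47]
```

```bash
python3 -m jog '[[2.5,0.15,0,0,0,0,160],[5,0.3,2,0,0,0,160],[6.75,0.3,5,0,0,0,160],[6.75,0.3,8,0,0,0,160],[6.75,0.3,11,0,0,0,160],[6.75,0.3,12,0,0,0,160],[6.75,0.3,12,0,0,0,160]]'; python3 -c "
from h import *
plan([.5768,.0454,.08],down(17.5))
a,c=snap('wrist','w6'); 
A=cv2.resize(a[130:330,200:450],None,fx=2.4,fy=2.4,interpolation=cv2.INTER_CUBIC); cv2.imwrite('pics/w6c.png',A[:,:,::-1])"
```

```text
t: 9.62
tool_pos: [0.5739, 0.0443, 0.1358]
tool_rot: [-1.852, -2.531, 0.002]
contact_force: [-1.0, 0.2, -1.5]
opening: 0.0591
t9.62 shift cm [-0.    0.33  5.58] turn [-0.004 -0.003  0.002] 0.3 deg q [-0.05  0.03  1.82  0.    1.3  -0.36]
```

View pics/w6c.png

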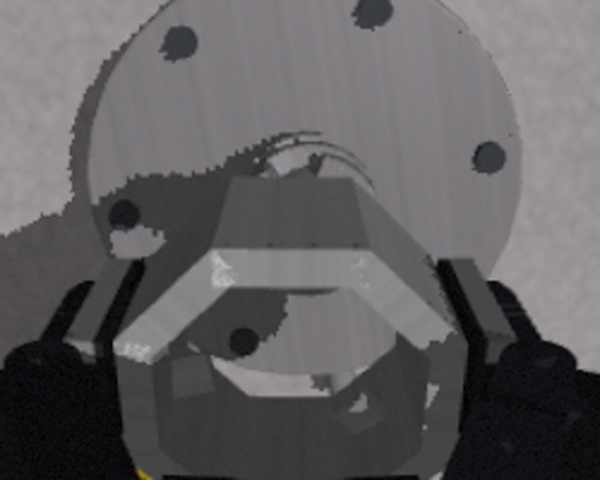

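```bash
python3 -c "
from h import *
a,c=load('w6');o=get_obs();R0=Rn.from_rotvec(o['tool_rot']).as_matrix();tp=o['tool_pos'];print(tp)
g=lambda x,y:(200+x/2.4,130+y/2.4)
B=[onz(c,*g(*e),.045,True) for e in((373,10),(243,341),(489,157),(124,214))]
p1=(B[0]+B[1])/2;p2=(B[2]+B[3])/2;print(p1,p2,R0.T@(p1-tp),R0.T@(p2-tp))
for e in((235,250),(357,250)): print('edge',R0.T@(onz(c,*g(*e),tp[2]+.0283,True)-tp))
for e in((235,178),(350,178)): print('bot',R0.T@(onz(c,*g(*e),tp[2]-.0117,True)-tp))
for e in((114,370),(468,370)): print('side',R0.T@(onz(c,*g(*e),tp[2]+.0283,True)-tp))
"
```

```text
[0.57573163 0.04430809 0.13862432]
[0.57959556 0.04183784 0.045     ] [0.57988374 0.04222437 0.045     ] [-0.00365764  0.00291552  0.0936198 ] [-0.00337645  0.00330716  0.09362028]
edge [ 0.02627513 -0.00947552 -0.02826445]
edge [ 0.02627726  0.00903352 -0.02826057]
bot [ 0.02515446 -0.01243634  0.01173337]
bot [0.02516447 0.01093289 0.01173827]
side [ 0.00406513 -0.03045448 -0.02830059]
side [ 0.00413621  0.02847234 -0.02828816]
```

```bash
python3 -m jog '[[0.05,0.35,0,0,0,0,160],[0.05,0.35,1.5,0,0,0,160],[0.05,0.35,3,0,0,0,160],[0.05,0.35,4,0,0,0,160],[0.05,0.35,5,0,0,0,160],[0.05,0.35,5.3,0,0,0,160],[0.05,0.35,5.3,0,0,0,160],[0.05,0.35,5.3,0,0,0,160]]'; python3 -c "
from h import *
plan([.5793,.0452,.077],down(17.5))"
```

```text
t: 10.33
tool_pos: [0.5797, 0.0457, 0.0865]
tool_rot: [1.855, 2.535, 0.003]
contact_force: [-0.4, -0.2, -0.6]
opening: 0.0598
t10.33 shift cm [-0.04 -0.05  0.95] turn [ 0.002 -0.001  0.002] 0.2 deg q [-0.05  0.09  1.84  0.    1.21 -0.36]
```

```bash
python3 -m jog '[[0,0,0.3,0,0,0,160],[0,0,0.5,0,0,0,160],[0,0,0.6,0,0,0,160],[0,0,0.6,0,0,0,160]]'; python3 -m jog '[[0,0,0,0,0,0,70],[0,0,0,0,0,0,70],[0,0,0,0,0,0,70],[0,0,0,0,0,0,70]]'
```

```text
t: 10.67
tool_pos: [0.5799, 0.0459, 0.0804]
tool_rot: [1.855, 2.535, 0.004]
contact_force: [0.3, 1.0, -2.4]
opening: 0.0591
t: 11.0
tool_pos: [0.5801, 0.0458, 0.0806]
tool_rot: [1.854, 2.534, 0.004]
contact_force: [0.3, 0.5, -0.8]
opening: 0.062
```

```bash
cat >> h.py <<'E'
def nuth(name):
    o=get_obs(); R0=Rn.from_rotvec(o['tool_rot']).as_matrix(); tp=o['tool_pos']
    a,c=snap('wrist',name); g=cv2.cvtColor(a,cv2.COLOR_RGB2GRAY).astype(float)
    p=g[:,312:331].mean(1); 
    print(o['t'].round(2) if hasattr(o['t'],'round') else o['t'],tp.round(4),'q6 %.2f'%o['q'][5],'op %.4f'%o['opening'],'F',o['contact_force'].round(1),'Tz %.2f'%o['wrist_torque'][2])
    gr=p[2:]-p[:-2]; pk=[i+1 for i in range(150,330) if abs(gr[i])>8 and abs(gr[i])>=abs(gr[i-1]) and abs(gr[i])>abs(gr[i+1])]
    print('peaks',[(i,int(gr[i-1])) for i in pk])
    x=R0[:,0]; post=np.array([.580,.042])
    for h in (.027,.031,.04,.0442):  # nothing but expected rows of edges
        top=np.r_[post,.045+h+.02-.02+.02]+.030*x*np.array([1,1,0]) if 0 else np.array([post[0]+.030*x[0],post[1]+.030*x[1],.045+h+.02])
        bot=top-[0,0,.04]; inn=np.array([post[0]+.0235*x[0],post[1]+.0235*x[1],top[2]])
        print(' h%.1f rows top %.0f inner %.0f bottom %.0f'%(h*1e3,proj(c,top,True)[1],proj(c,inn,True)[1],proj(c,bot,True)[1]))
E
python3 -c "
from h import *
nuth('n1'); plan([.580,.042,.0806],down(17.5))"
```

```text
11.0 [0.5801 0.0458 0.0806] q6 -0.36 op 0.0620 F [ 0.3  0.5 -0.8] Tz 0.02
peaks [(199, -36), (229, 50), (245, -40), (273, -17), (275, -16), (291, 22), (294, -15), (299, -15)]
 h27.0 rows top 214 inner 229 bottom 190
 h31.0 rows top 218 inner 232 bottom 192
 h40.0 rows top 226 inner 241 bottom 197
 h44.2 rows top 230 inner 246 bottom 199
t11.05 shift cm [-0.36 -0.12 -0.  ] turn [ 0.003 -0.     0.002] 0.2 deg q [-0.05  0.1   1.84  0.    1.2  -0.36]
```

```bash
python3 -m jog '[[-0.2,0,0,0,0,0,70],[-0.35,-0.1,0,0,0,0,70],[-0.35,-0.1,0,0,0,-0.1,70],[-0.35,-0.1,0,0,0,-0.2,70],[-0.35,-0.1,0,0,0,-0.3,70],[-0.35,-0.1,0,0,0,-0.4,70],[-0.35,-0.1,0,0,0,-0.5,70],[-0.35,-0.1,0,0,0,-0.5,70]]' 20;  python3 -c "
from h import *
nuth('n2'); plan([.580,.042,.0806],down(17.5))"
```

```text
t: 11.72
tool_pos: [0.5802, 0.0419, 0.0805]
tool_rot: [1.168, 2.914, 0.003]
contact_force: [-0.4, -0.0, -0.1]
opening: 0.0617
11.7167 [0.5802 0.0419 0.0805] q6 -0.87 op 0.0617 F [-0.4 -0.  -0.1] Tz 0.00
peaks [(179, -46), (204, 68), (219, -25), (221, 13), (224, -30), (233, -25), (311, 60), (322, 13)]
 h27.0 rows top 206 inner 220 bottom 183
 h31.0 rows top 209 inner 224 bottom 185
 h40.0 rows top 216 inner 232 bottom 189
 h44.2 rows top 220 inner 236 bottom 191
t11.77 shift cm [ 0.02 -0.01 -0.  ] turn [0.003 0.    0.5  ] 28.6 deg q [-0.06  0.1   1.84  0.    1.2  -0.86]
```

```bash
python3 -m jog '[[0,0,0,0,0,-0.08,70],[0,0,0,0,0,-0.16,70],[0,0,0,0,0,-0.24,70],[0,0,0,0,0,-0.24,70]]' 20;  python3 -c "
from h import *
nuth('n3'); plan([.580,.042,.0806],down(17.5))"
```

```text
t: 12.1
tool_pos: [0.5805, 0.0416, 0.0811]
tool_rot: [0.819, 3.03, 0.003]
contact_force: [-0.8, -0.0, 2.4]
opening: 0.0616
12.1 [0.5805 0.0416 0.0811] q6 -1.10 op 0.0616 F [-0.8 -0.   2.4] Tz -0.34
peaks [(176, -41), (204, 52), (220, -55), (288, 21), (292, -24), (312, 57), (322, 12)]
 h27.0 rows top 204 inner 219 bottom 182
 h31.0 rows top 207 inner 222 bottom 183
 h40.0 rows top 214 inner 230 bottom 188
 h44.2 rows top 218 inner 234 bottom 190
t12.15 shift cm [0.06 0.01 0.05] turn [0.003 0.001 0.736] 42.1 deg q [-0.06  0.1   1.84  0.    1.2  -1.1 ]
```

```bash
cat >> h.py <<'E'
def fit(f,rows,yaw):
    from scipy.optimize import least_squares
    a,c=load(f); x=-np.array([np.sin(np.radians(yaw+0)),-np.cos(np.radians(yaw)),0]); P=np.array([.58,.042,.045])
    # rows: bottom outer, top outer, top inner ; unknown s (offset along x), h, tilt
    def e(p):
        s,h,t=p; n=np.cos(t)*np.array([0,0,1])+np.sin(t)*x; r=np.cos(t)*x-np.sin(t)*np.array([0,0,1]); C=P+s*x+[0,0,h]
        return np.array([proj(c,C+k*r+l*n,True)[1] for k,l in((.03,-.02),(.03,.02),(.0235,.02))])-rows
    r=least_squares(lambda p:e([p[0],p[1],0]),[0,.035],x_scale=.01); r2=least_squares(e,[0,.035,0],x_scale=.01)
    print(f,'s,h mm',(r.x*1e3).round(1),'res',r.fun.round(1),'| with tilt',(r2.x[:2]*1e3).round(1),np.degrees(r2.x[2]).round(1))
E
python3 -c "
from h import *
fit('n1',[199,229,245],17.5);fit('n2',[179,204,219],46);fit('n3',[176,204,220],59.6)"
```

```text
n1 s,h mm [-0.5 42.4] res [-0.1  0.2 -0.1] | with tilt [ 0.3 44.7] 0.5
n2 s,h mm [ 4.7 38.8] res [ 0.4 -0.7  0.4] | with tilt [ 2.7 30.8] -1.6
n3 s,h mm [ 8.2 51.4] res [ 0.7 -1.3  0.8] | with tilt [ 5.3 39.3] -2.7
```

```bash
python3 -c "
from h import *
s,c=snap('scene','s5'); x,y=map(int,proj(c,[.58,.042,.08])); print(x,y)
S=cv2.resize(s[y-40:y+35,x-50:x+50],(400,300),interpolation=cv2.INTER_CUBIC)
W=[cv2.resize(load(n)[0][130:330,190:457],(400,300),interpolation=cv2.INTER_CUBIC) for n in('n1','n2','n3')]
cv2.imwrite('pics/comp.png',np.vstack([np.hstack([W[0],W[1]]),np.hstack([W[2],S])])[:,:,::-1])"
```

```text
335 216
```

View pics/comp.png

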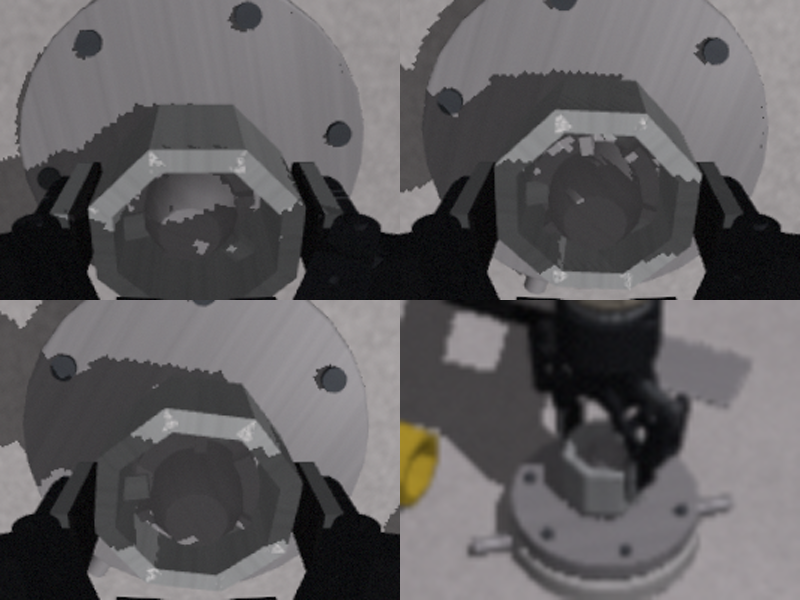

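```bash
python3 -c "
from h import *
from scipy.optimize import least_squares
def f2(f,uv1,uv2,yaw):
    a,c=load(f); x=np.array([-np.sin(np.radians(yaw)),np.cos(np.radians(yaw)),0]);P=np.array([.58,.042,.045])
    g=lambda u,v:(190+u/1.4981,130+v/1.5)
    def e(p):
        A=onz(c,*g(*uv1),.045+p[0],True);B=onz(c,*g(*uv2),.045+p[0],True); return [np.linalg.norm(A-B)-uv[0]]
    for L in (.060,):
        uv=[L]; r=least_squares(e,[.06],x_scale=.01); h=r.x[0]
        A=onz(c,*g(*uv1),.045+h,True);B=onz(c,*g(*uv2),.045+h,True); m=(A+B)/2; print(f,'centre h mm',(h-.02)*1e3,'mid',m.round(4),'rel x',(x@(m-P)*1e3).round(1))
f2('n2',(200,110),(195,284),46); f2('n2',(95,182),(302,182),46)
f2('n3',(209,114),(180,280),59.6)
f2('n1',(90,212),(303,212),17.5)
"
```

```text
n2 centre h mm 28.609269492308503 mid [0.5796 0.0437 0.0936] rel x 1.5
n2 centre h mm 31.2955548507811 mid [0.5734 0.0502 0.0963] rel x 10.4
n3 centre h mm 24.667241841843015 mid [0.5809 0.041  0.0897] rel x -1.3
n1 centre h mm 38.29700527812563 mid [0.5793 0.0504 0.1033] rel x 8.3
```

In the composite (tiles: n1, n2, n3, scene), the nut's top face has dropped about 10 mm between n1 and n2. In n3 the nut is turned about 8° against the jaws, so the wall is blocking it: it sits in the gaps. Next I lower the cage and turn clockwise.

```bash
python3 -m jog '[[0,0,0,0,0,0.1,70],[0,0,0.6,0,0,0.15,70],[0,0,1.2,0,0,0.2,70],[0,0,1.3,0,0,0.3,70],[0,0,1.3,0,0,0.4,70],[0,0,1.3,0,0,0.5,70],[0,0,1.3,0,0,0.6,70],[0,0,1.3,0,0,0.7,70]]' 20; python3 -c "
from h import *
nuth('m1'); plan([.580,.042,.068],down(17.5))"
```

```text
t: 12.87
tool_pos: [0.5802, 0.0417, 0.0676]
tool_rot: [1.82, 2.559, 0.003]
contact_force: [0.2, 0.4, -0.2]
opening: 0.0621
12.8667 [0.5802 0.0417 0.0676] q6 -0.39 op 0.0621 F [ 0.2  0.4 -0.2] Tz -0.01
peaks [(190, -28), (218, 48), (234, -51), (277, 12), (284, -32), (329, 9)]
 h27.0 rows top 216 inner 232 bottom 189
 h31.0 rows top 220 inner 236 bottom 191
 h40.0 rows top 229 inner 247 bottom 196
 h44.2 rows top 234 inner 252 bottom 199
t12.92 shift cm [ 0.03 -0.01 -0.04] turn [ 0.003 -0.     0.026] 1.5 deg q [-0.06  0.12  1.85  0.    1.17 -0.39]
```

```bash
python3 -m jog '[[0,0,0,0,0,0.1,70],[0,0,0,0,0,0.2,70],[0,0,0,0,0,0.3,70],[0,0,0,0,0,0.4,70],[0,0,0.1,0,0,0.5,70],[0,0,0.1,0,0,0.6,70],[0,0,0.1,0,0,0.7,70],[0,0,0.1,0,0,0.8,70]]' 20; python3 -c "
from h import *
nuth('m2')"
python3 -m jog '[[0,0,0,0,0,0.08,70],[0,0,0,0,0,0.16,70],[0,0,0,0,0,0.24,70],[0,0,0,0,0,0.3,70]]' 20; python3 -c "
from h import *
nuth('m3')"
```

```text
t: 13.58
tool_pos: [0.58, 0.0418, 0.0662]
tool_rot: [2.68, 1.639, 0.004]
contact_force: [0.1, -0.3, -0.2]
opening: 0.062
13.5833 [0.58   0.0418 0.0662] q6 0.42 op 0.0620 F [ 0.1 -0.3 -0.2] Tz -0.05
peaks [(191, -21), (217, 29), (232, -35), (235, 19), (244, -22), (313, -30), (326, 8)]
 h27.0 rows top 218 inner 234 bottom 191
 h31.0 rows top 222 inner 239 bottom 193
 h40.0 rows top 232 inner 249 bottom 198
 h44.2 rows top 237 inner 255 bottom 201
t: 13.97
tool_pos: [0.5798, 0.0419, 0.0659]
tool_rot: [-2.897, -1.214, -0.003]
contact_force: [0.5, -0.8, 0.0]
opening: 0.0621
13.9667 [0.5798 0.0419 0.0659] q6 0.72 op 0.0621 F [ 0.5 -0.8  0. ] Tz 0.02
peaks [(191, -16), (217, 27), (232, -40), (235, 31), (245, -25), (313, -35), (325, 8)]
 h27.0 rows top 219 inner 235 bottom 191
 h31.0 rows top 222 inner 239 bottom 193
 h40.0 rows top 232 inner 249 bottom 198
 h44.2 rows top 237 inner 255 bottom 201
```

```bash
python3 -m jog '[[0,0,0,0,0,0.08,70],[0,0,0,0,0,0.16,70],[0,0,0,0,0,0.24,70],[0,0,0,0,0,0.3,70]]' 20; python3 -c "
from h import *
nuth('m4')"
python3 -m jog '[[0,0,0,0,0,0.08,70],[0,0,0,0,0,0.16,70],[0,0,0,0,0,0.2,70],[0,0,0,0,0,0.2,70]]' 20; python3 -c "
from h import *
nuth('m5')"
```

```text
t: 14.35
tool_pos: [0.5796, 0.042, 0.0656]
tool_rot: [-3.046, -0.765, -0.003]
contact_force: [0.9, 0.9, -0.4]
opening: 0.062
14.35 [0.5796 0.042  0.0656] q6 1.02 op 0.0620 F [ 0.9  0.9 -0.4] Tz -0.01
peaks [(191, -19), (217, 30), (232, -42), (236, 24), (250, -10), (311, -26)]
 h27.0 rows top 218 inner 235 bottom 191
 h31.0 rows top 222 inner 239 bottom 193
 h40.0 rows top 232 inner 249 bottom 198
 h44.2 rows top 237 inner 255 bottom 201
t: 14.73
tool_pos: [0.5796, 0.0421, 0.0656]
tool_rot: [-3.107, -0.459, -0.003]
contact_force: [0.2, 0.0, -0.2]
opening: 0.062
14.7333 [0.5796 0.0421 0.0656] q6 1.22 op 0.0620 F [ 0.2  0.  -0.2] Tz 0.05
peaks [(191, -21), (217, 34), (232, -40), (235, 15), (238, -13), (250, -9), (283, 10), (305, -30), (324, 8)]
 h27.0 rows top 218 inner 235 bottom 191
 h31.0 rows top 222 inner 239 bottom 193
 h40.0 rows top 232 inner 249 bottom 198
 h44.2 rows top 237 inner 255 bottom 201
```

```bash
python3 -c "
from h import *
for f,r in(('m1',[190,218,234]),('m2',[191,217,232]),('m5',[191,217,232])):
    q=dict(m1=-.39,m2=.42,m5=1.22)[f]; fit(f,r,np.degrees(-.06-q))
a,c=load('m5'); g=cv2.cvtColor(a,cv2.COLOR_RGB2GRAY).astype(float)
for n in('m1','m2','m3','m4','m5'):
    g=cv2.cvtColor(load(n)[0],cv2.COLOR_RGB2GRAY).astype(float)
    p=g[262:272].mean(0); d=p[2:]-p[:-2]; print(n,[(i+1,int(d[i])) for i in range(200,440) if abs(d[i])>10 and abs(d[i])>=abs(d[i-1]) and abs(d[i])>abs(d[i+1])])
    p=g[:,312:331].mean(1); print(p[180:250].astype(int).tolist()[::2])
"
```

```text
m1 s,h mm [ 0.3 29.6] res [ 0.  -0.1  0.1] | with tilt [ 0.  28.7] -0.2
m2 s,h mm [-2.  19.9] res [ 0. -0.  0.] | with tilt [-2.1 19.5] -0.1
m5 s,h mm [-2.2 19.3] res [ 0. -0.  0.] | with tilt [-2.3 18.9] -0.1
m1 [(214, -16), (216, -14), (224, 21), (227, 17), (239, -21), (246, 92), (251, 14), (254, -19), (262, -16), (269, -25), (273, 50), (276, -22), (279, 17), (282, -22), (350, -15), (352, 20), (358, -17), (378, 57), (386, -20), (393, -78), (404, 22), (417, -18), (426, 35), (432, 16)]
[121, 121, 121, 121, 119, 101, 75, 74, 74, 73, 73, 73, 73, 73, 73, 72, 73, 73, 73, 115, 132, 132, 132, 132, 132, 132, 131, 89, 72, 77, 82, 80, 77, 77, 78]
m2 [(204, -14), (215, -30), (225, 21), (239, -27), (248, 89), (253, 15), (261, -21), (264, -33), (271, 21), (286, -18), (352, 16), (361, -17), (365, -22), (376, 72), (391, -95), (404, 26), (415, -21), (417, -21), (426, 28), (432, 16)]
[110, 111, 110, 110, 109, 106, 85, 84, 83, 84, 84, 83, 83, 83, 83, 83, 83, 82, 89, 118, 120, 121, 120, 120, 120, 120, 106, 86, 105, 112, 113, 111, 105, 84, 82]
m3 [(205, -14), (214, -34), (224, 23), (238, -26), (248, 88
[... 378 characters left out ...]
, -40), (276, 48), (281, 13), (287, -36), (351, 38), (366, -41), (375, 63), (390, -105), (405, 24), (417, -22), (426, 31), (433, 16), (436, 10)]
[112, 112, 110, 107, 107, 107, 88, 84, 84, 84, 84, 83, 83, 83, 83, 83, 83, 82, 85, 116, 119, 119, 120, 120, 119, 119, 103, 73, 95, 100, 96, 98, 95, 88, 90]
m5 [(205, -13), (215, -31), (224, 22), (238, -25), (249, 43), (256, 52), (258, 15), (264, -55), (274, 32), (277, 21), (288, -30), (354, 25), (366, -47), (370, 15), (374, 47), (389, -92), (404, 24), (417, -21), (428, 41), (432, -11), (435, -17)]
[114, 113, 110, 108, 109, 109, 87, 83, 83, 83, 83, 82, 82, 82, 82, 82, 82, 82, 83, 118, 122, 122, 122, 121, 122, 121, 104, 71, 86, 82, 76, 79, 77, 81, 85]
```

```bash
python3 -m jog '[[0,0,0,0,0,0.08,70],[0,0,0,0,0,0.16,70],[0,0,0,0,0,0.2,70],[0,0,0,0,0,0.2,70]]' 20; python3 -c "
from h import *
nuth('m6')"
python3 -m jog '[[0,0,0,0,0,0.08,70],[0,0,0,0,0,0.16,70],[0,0,0,0,0,0.2,70],[0,0,0,0,0,0.2,70]]' 20; python3 -c "
from h import *
nuth('m7')"
```

```text
t: 15.12
tool_pos: [0.5796, 0.0421, 0.0656]
tool_rot: [-3.137, -0.151, -0.002]
contact_force: [-0.3, 0.1, -0.7]
opening: 0.0618
15.1167 [0.5796 0.0421 0.0656] q6 1.42 op 0.0618 F [-0.3  0.1 -0.7] Tz -0.02
peaks [(191, -24), (217, 36), (232, -30), (237, -27), (283, 12), (298, -31), (324, 9)]
 h27.0 rows top 218 inner 234 bottom 191
 h31.0 rows top 222 inner 239 bottom 193
 h40.0 rows top 232 inner 249 bottom 198
 h44.2 rows top 237 inner 255 bottom 201
t: 15.5
tool_pos: [0.5798, 0.0421, 0.0656]
tool_rot: [-3.136, 0.157, -0.003]
contact_force: [0.7, 0.1, -0.2]
opening: 0.0618
15.5 [0.5798 0.0421 0.0656] q6 1.61 op 0.0618 F [ 0.7  0.1 -0.2] Tz 0.06
peaks [(190, -26), (216, 39), (232, -15), (237, -23), (284, 16), (289, -40), (294, -12)]
 h27.0 rows top 218 inner 234 bottom 191
 h31.0 rows top 222 inner 239 bottom 193
 h40.0 rows top 232 inner 249 bottom 198
 h44.2 rows top 237 inner 255 bottom 201
```

```bash
python3 -m jog '[[0,0,0,0,0,0.08,70],[0,0,0,0,0,0.16,70],[0,0,0,0,0,0.2,70],[0,0,0,0,0,0.2,70]]' 20; python3 -c "
from h import *
nuth('m8')"
python3 -m jog '[[0,0,0,0,0,0.08,70],[0,0,0,0,0,0.12,70],[0,0,0,0,0,0.15,70],[0,0,0,0,0,0.15,70]]' 20; python3 -c "
from h import *
nuth('m9')"
```

```text
t: 15.88
tool_pos: [0.5796, 0.0421, 0.0658]
tool_rot: [-3.108, 0.459, -0.002]
contact_force: [-0.2, -0.1, 1.0]
opening: 0.0622
15.8833 [0.5796 0.0421 0.0658] q6 1.81 op 0.0622 F [-0.2 -0.1  1. ] Tz 1.47
peaks [(188, -20), (213, 29), (229, -22), (233, 9), (236, -14), (247, -15), (278, -16), (328, 30), (330, 31)]
 h27.0 rows top 218 inner 234 bottom 190
 h31.0 rows top 221 inner 238 bottom 192
 h40.0 rows top 231 inner 248 bottom 198
 h44.2 rows top 236 inner 254 bottom 200
t: 16.27
tool_pos: [0.5829, 0.0406, 0.066]
tool_rot: [3.065, -0.685, 0.018]
contact_force: [12.6, -5.6, -8.7]
opening: 0.0624
16.2667 [0.5829 0.0406 0.066 ] q6 1.96 op 0.0624 F [12.6 -5.6 -8.7] Tz 1.31
peaks [(193, -29), (218, 37), (235, -36), (240, 31), (253, -35), (329, 42)]
 h27.0 rows top 225 inner 241 bottom 197
 h31.0 rows top 229 inner 245 bottom 199
 h40.0 rows top 239 inner 256 bottom 205
 h44.2 rows top 244 inner 262 bottom 207
```

It hit the stop: wrist torque is 1.5 N·m at about 145–150° from the gaps, so the nut is tight. I'll relieve the turn, open the jaws and lift straight up.

```bash
python3 -m jog '[[0,0,0,0,0,-0.08,70],[0,0,0,0,0,-0.2,70],[0,0,0,0,0,-0.2,0],[0,0,0,0,0,-0.2,0],[0,0,0,0,0,-0.2,0],[0,0,0,0,0,-0.2,0],[0,0,0,0,0,-0.2,0]]' 20
python3 -c "
from h import *
o=get_obs();print(o['contact_force'],o['wrist_torque'],o['q'].round(2))"
python3 -m jog '[[0,0,-2,0,0,0,0],[0,0,-5,0,0,0,0],[0,0,-9,0,0,0,0],[0,0,-13,0,0,0,0],[0,0,-16,0,0,0,0],[0,0,-16,0,0,0,0]]'
python3 -c "
from h import *
o=get_obs();a,c=snap('wrist','f1');s,d=snap('scene','f2');t,e=snap('top','f3');print(o['tool_pos'])
g=cv2.cvtColor(a,cv2.COLOR_RGB2GRAY).astype(float); R0=Rn.from_rotvec(o['tool_rot']).as_matrix()
u,v=proj(c,np.array([.58,.042,.085]),True);print('exp centre',u,v)
ui=int(u); p=g[:,ui-6:ui+7].mean(1); q=g[int(v)-5:int(v)+6].mean(0)
pk=lambda p,m:[(i+1,int(p[i+2]-p[i])) for i in range(int(m)-50,int(m)+60) if abs(p[i+2]-p[i])>9]
print('col',pk(p,v));print('row',pk(q,u))
for k,X in dict(px=R0[:,0],mx=-R0[:,0],py=R0[:,1],my=-R0[:,1]).items():
  for z in (.085,.045): print(k,z,np.round(proj(c,np.array([.58,.042,z])+.03*X*[1,1,0],True)))
"
```

```text
t: 16.9
tool_pos: [0.5828, 0.0405, 0.066]
tool_rot: [3.117, -0.377, 0.017]
contact_force: [0.4, 0.0, -0.1]
opening: 0.0852
[ 0.35847325  0.04744814 -0.08446009] [ 0.02816336  0.00038263 -0.04052643] [-0.06  0.12  1.85 -0.    1.16  1.76]
t: 17.4
tool_pos: [0.5851, 0.041, 0.2356]
tool_rot: [3.118, -0.378, 0.04]
contact_force: [0.2, 0.3, 1.0]
opening: 0.0855
[0.58508993 0.04095147 0.23560782]
exp centre 321.65562354833213 193.29706149523062
col [(155, -11), (156, -23), (157, -23), (158, -15), (160, 12), (161, 33), (162, 37), (163, 24), (164, 14), (165, 9), (167, -13), (168, -32), (169, -44), (170, -34), (171, -13), (172, 9), (173, 29), (174, 25), (176, -13), (177, -21), (178, -18), (179, -12), (188, 9), (189, 17), (190, 19), (191, 9), (206, -18), (207, -35), (208, -34), (210, 42), (211, 32), (213, -30), (214, -26), (215, -10), (217, 29), (218, 48), (219, 32), (220, 13), (223, -9), (224, -12), (225, -10), (245, 24), (246, 20)]
row [(272, 13), (273, 24), (274, 23), (275, 10), (289, 13), (290, 11), (293, 10), (295, -28), (296, -56), (297, -58), (298, -23), (299, 41), (300, 61), (301, 22), (305, -16), (306, -29), (307, -9), (327, -9), (328, -12), (329, -18), (330, -27), (331, -21), (335, 10), (336, 26), (337, 17), (342, -22), (343, -20), (345, 27), (346, 44), (347, 38), (348, 20), (349, 15), (352, -10), (353, -26), (354, -47), (355, -42), (356, -19), (367, 24), (368, 45), (369, 31)]
px 0.085 [322. 162.]
px 0.045 [322. 157.]
mx 0.085 [322. 223.]
mx 0.045 [322. 211.]
py 0.085 [353. 193.]
py 0.045 [349. 184.]
my 0.085 [290. 193.]
my 0.045 [294. 184.]
```

```bash
python3 -c "
from h import *
for f,r,q in(('m4',[191,217,232],1.02),('m6',[191,217,232],1.42),('m7',[190,216,232],1.61),('m8',[188,213,229],1.81)): fit(f,r,np.degrees(-.06-q))
s0,c=load('s0'); s,_=load('f2')
for X in ([.61,.042,.085],[.61,.042,.045],[.58,.042,.102],[.55,.042,.085]): print(X,np.round(proj(c,np.array(X)),1))
u=int(proj(c,np.array([.61,.042,.065]))[0]); g=cv2.cvtColor(s,cv2.COLOR_RGB2GRAY).astype(int); print(u,g[195:250,u-3:u+4].mean(1).astype(int).tolist())
# bystanders unmoved?
D=np.abs(s.astype(int)-s0).max(2)
for n,X in dict(beaker=(367,275),flask=(257,248),bottle=(190,212),jar=(460,195),collar=(409,221)).items(): print(n,int(np.median(D[X[1]-12:X[1]+12,X[0]-8:X[0]+8])))
o=get_obs();print(o['contact_force'],o['t'])"
```

```text
m4 s,h mm [-2.1 19.4] res [ 0. -0.  0.] | with tilt [-2.3 19. ] -0.1
m6 s,h mm [-2.3 19.3] res [ 0. -0.  0.] | with tilt [-2.4 18.9] -0.1
m7 s,h mm [-0.6 22.9] res [-0.1  0.3 -0.2] | with tilt [ 0.2 25.9] 0.6
m8 s,h mm [-0.2 21.4] res [-0.2  0.3 -0.2] | with tilt [ 0.9 25.3] 0.8
[0.61, 0.042, 0.085] [333.3 222.2]
[0.61, 0.042, 0.045] [333.1 231.4]
[0.58, 0.042, 0.102] [335.7 211.1]
[0.55, 0.042, 0.085] [337.7 208.3]
333 [149, 149, 149, 149, 150, 150, 151, 151, 150, 150, 150, 150, 149, 140, 125, 115, 106, 98, 91, 84, 79, 76, 82, 90, 95, 107, 119, 104, 87, 84, 83, 85, 84, 85, 86, 89, 99, 109, 114, 115, 115, 115, 113, 113, 113, 114, 109, 90, 77, 76, 80, 126, 140, 118, 102]
beaker 3
flask 3
bottle 3
jar 3
collar 3
[ 0.63447701  0.47236116 -0.02145027] 17.55
```

```bash
python3 -c "
from station import finish_job; print(finish_job())"
```

```text
the job is handed in; nothing more can be done
None
```

I stood the nut upright, set it on the post and backed it off until it dropped into the thread starts. I then ran it down clockwise by about 147° until it stopped hard (about 1.5 N·m at the wrist). After that I opened the jaws, lifted clear and handed the job in at about 17.6 s of the 64 s allowed.

**Checks that agree:**
- After release, the wrist view put the nut's edges within about 1 pixel of where a nut fully home on the post should be.
- The scene camera put its top and bottom edges within about 1 pixel too.
- The tool read no contact force (under 1 N, which is sensor noise).
- The beaker, flask, bottle, jar and collar looked unchanged from the first picture.

**Checks that disagreed:**
- Height fits from the wrist pictures scattered. Most gave the nut's centre 19.3–19.9 mm above the plate, but the last two before and at the stop gave 22.9 and 21.4 mm, and the limit is 21.8 mm.
- I did not confirm the height by touch. That the nut is fully home rests on the hard stop, the angle turned and the edge positions, which are only coarse for height.

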